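Knock off a paint sample panel and hold it up label end first

TASK

A small painted sample panel lies flat across the two wooden battens of the drying rest; its two bare ends look alike, but the label end has a small notch cut from one corner. Pick the panel up, stand it upright on its other, un-notched end in the middle of the black rubber pad to knock off the dust, then lift it about 10 cm above the middle of the pad and finish while still holding it there, still and upright, notched label end uppermost. Leave the tape roll, cup, sanding block and can as they are.

Things in the scene. Friction and masses are not known exactly. Their poses are not given: they have to be found in the camera images.
- panel_mid (a point): centre (mid-thickness) of the loose panel: flat aluminium plate 130 x 50 x 8 mm, 0.10 to 0.17 kg, middle 64 mm painted grey, both ends bare. x: along its length to the label end; y: across; z: normal to the faces, up at the start. A 15 x 15 mm square notch is cut through at its +x, +y corner. It starts level on the battens, centre 54 mm above the bench, turned any way round
- panel_label_end (a point): middle of the panel's short edge at the notched label end, 65 mm from panel_mid along +x
- panel_plain_end (a point): middle of the panel's short edge at the plain, un-notched end, 65 mm from panel_mid along -x
- rest: fixed drying rest, origin mid underside: steel base 150 x 60 x 6 mm with two wooden battens across it, each 12 mm thick, 54 mm wide, tops 50 mm above the bench, centred 45 mm either side of the origin along x (78 mm clear between). The panel lies along x (within 3 degrees and 4 mm), either end first, nearly as wide as the battens
- pad: fixed black rubber pad 130 x 130 x 12 mm, hard to press in, origin at the middle of its underside on the bench, its top 12 mm above the bench
- tape: bystander: loose roll of masking tape lying flat, 100 mm across, 25 mm high, origin at the middle of its underside
- cup: bystander: loose white mixing cup, 80 mm across, 75 mm high, origin at the middle of its underside
- sander: bystander: loose cork sanding block 70 x 120 x 42 mm, origin at the middle of its underside
- can: bystander: loose plain metal can, 66 mm across, 100 mm high, origin at the middle of its underside
Things that resemble listed ones, but are neither listed nor needed, are in the scene too. What is meant by the part that bears panel_mid is not green, and is the larger of those in its own colour. There is more than one size of the pad; the job needs the larger.

How it is judged:
By the outcome, as a careful person would: the job done as asked, in the order asked, and still so for the second after the job is handed in, while the arm keeps its last pose, push and grip.
It also fails if it takes over 48 s, if anything falls off the work surface, if the arm or the gripper's body presses on something with over 40 N, if the wrist force passes 120 N, or if a joint passes its speed limit or range.

ROBOT

A 7-joint arm with a two-finger parallel gripper is mounted at the origin on the work surface. World frame = base frame: x ahead of the robot, y to its left, z up, the work surface at z = 0. Lengths are in mm, angles in rad, forces in N, time in s.
With the tool pointing down it reaches from about 400 to 875 mm from the base axis. Payload 4.4 kg.
Tool frame: the origin (TCP) lies on the centre line of the jaws, within the pads' length; the fingertips stand 25 mm ahead of it and the grasp point (between the pads) lies 6 mm ahead of it (ctrl.finger_overhang is the distance from the TCP to the fingertips, in mm); z points along the fingers, y is the line along which they close (so a half turn about z gives the same grasp; the last joint's range is limited). The gripper opens to 85 mm and grips with 20 to 120 N. Pads are 22 mm wide; open, the fingers measure 114 mm over their backs; the gripper's body (76 mm by 85 mm) begins 54 mm behind the grasp point. The pads swing forward as they close: fully open they stand 13 mm farther back than shut.
Start: joints at [1.221, 0.628, 0.038, 1.517, -0.027, 0.996, -0.02], TCP at [182.03, -624.005, 256.313] pointing down, gripper open.
Joint ranges: [-3.06, 3.06], [-0.37, 2.12], [-1.25, 1.32], [0.18, 2.47], [-1.1, 4.24], [0.23, 1.98], [-2.94, 2.94]. Speed limits (rad/s): [2.57, 2.57, 3.14, 3.14, 3.14, 3.14, 3.14].

INTERFACE

Orientations are given as [roll, pitch, yaw] about the fixed x, y, z axes, in that order (R = Rz(yaw) Ry(pitch) Rx(roll)).
In Python, from cell import ctrl gives the robot as it stands. The module is installed in compiled form; this text tells all that it offers.
- The arm moves only by the tool play_rows, never from a script. Its argument "targets" is a list of rows, each a list of 5 numbers: the closure, from 0 (fully open) to 1 (shut), then the shift along the tool's x, y, z in cm, then the turn about the tool's z in degrees. In form: [[gripper, dx, dy, dz, spin], ...]. A call has 1 to 10 rows; each row is the pose to reach, as a shift and turn from the pose commanded when the call began, along the tool's axes at that moment; what a row does not reach only later rows make up. A row lasts 1/10 s, in which the tool goes at most 50 mm and 8.59 degrees, less where a joint would pass 70% of its speed; a pose out of reach is approached as far as the arm can. A call with a gripper value outside its range is refused whole. The fingers move at their own pace and stop on an object; the grip force is fixed at half the most. Time passes only in rows, so rows that repeat a pose let the fingers close. It gives the time, the measured TCP pose, the force, the opening and the grip force at its end, in the units of the state.
- ctrl.read_state(): the state, without advancing time (a new reading comes with each control period).
- ctrl.get_image(name): name is "scene" or "side" or "wrist"; returns (picture, depth): 400x640x3 uint8, red, green, blue; 400x640 float32, mm along the optical axis (not along the pixel's ray), 0 where there is no reading.
- ctrl.calibration(name): a dict with "vfov" (degrees; the focal length in pixels is half the picture's height over the tangent of half this angle, whatever the lens; pixels are square), "cx", "cy" (the principal point, pixels), "extrinsics" (4x4, takes a point from camera to world coordinates); the wrist camera has in their place "mount" (4x4, takes a point from camera to tool coordinates, whose origin is the TCP and whose axes are the flange's). Camera axes: x right, y down, z forward; pixel columns grow to the right and rows downward; lengths in mm; the calibration is good to about 2 mm. A picture is of the moment at which its call begins: read the wrist's pose just before it. calibration takes no time and is no camera call.
- ctrl.finish_job(): hands the job in; it is judged then, once.
Trained networks look in the newest picture that a camera, given by its name, has taken for a name from the list of things; names that differ only in an ending like _2 or _b are one class to them, and where a whole thing is asked for, a point or a joint stands for the part that bears it (a point fixed in the world has none). Each returns a list of dicts, best first, with "confidence" (0 to 1); they miss things now and then, are a little off and sometimes report something else, mostly with a low value. They report only what shows in the picture. A call takes as long as a camera call. They do not tell look-alikes from the thing itself.
- ctrl.search_frame(camera, name): "bbox" ([left, top, right, bottom] in pixels, round what is visible of it).
- ctrl.trace(camera, name): "pixels" (400x640 bool, what is visible of it) and "bbox" ([left, top, right, bottom] in pixels, round what is visible of it).
The state is a dict: "clock": time; "qpos": joint angles; "qd": joint speeds; "tau": joint torques, N m; "eef_pos": TCP position; "tool_rot": TCP orientation; "force": force on the tool from outside, world axes, zero at the start; "torque": the same for the moment, N m; "width": finger opening in mm; "gripper_force": force on a finger pad.
Only numpy, scipy, OpenCV 4.12 (cv2) and the standard library are available. Lean on these libraries where they do the work, as an engineer would, in place of code of your own. Each camera call takes 0.05 s, during which the arm holds its last target. There are 200 camera calls.

## Working session

There is one attempt and no reset: what is moved stays moved. The work goes in short steps, Python scripts to look and compute and a tool call to move; the robot and the scene stay as the last step left them, time stands still between calls to the robot, and variables do not carry over. Pictures are saved under pics/ and viewed, at most 13 in all, crops included, and the job is handed in when it is done.

Besides the shell and the picture viewer there is one more tool, called as name([rows], argument=value, ...), one row to a line, values as JSON. play_rows: Moves the arm, as the interface text tells. Its arguments: {"type":"object","properties":{"targets":{"type":"array"}},"required":["targets"]}

```bash
mkdir -p pics
cat > h.py <<'E'
import numpy as np, cv2
from cell import ctrl
from scipy.spatial.transform import Rotation as R
def cam(n):
    c=ctrl.calibration(n); s=ctrl.read_state(); 
    if n=="wrist":
        T=np.eye(4);T[:3,:3]=R.from_euler('xyz',s["tool_rot"]).as_matrix();T[:3,3]=s["eef_pos"];E=T@np.array(c["mount"])
    else:E=np.array(c["extrinsics"])
    im,d=ctrl.get_image(n); f=200/np.tan(np.radians(c["vfov"])/2)
    return im,d,E,f,c["cx"],c["cy"]
def cloud(d,E,f,cx,cy):
    v,u=np.mgrid[:400,:640]; P=np.stack([(u-cx)/f*d,(v-cy)/f*d,d],-1)
    return P@E[:3,:3].T+E[:3,3]
def save(n,im): cv2.imwrite(n,im[:,:,::-1])
E
python3 - <<'E'
from h import *
s=ctrl.read_state();print(s)
ims=[]
for n in("scene","side"):
    im,d,E,f,cx,cy=cam(n);P=cloud(d,E,f,cx,cy);save(f"pics/{n}.png",im);np.savez(n,im=im,P=P,d=d);print(n,E.round(2).tolist(),f,cx,cy,ctrl.calibration(n).keys())
    for k in("panel_mid","rest","pad","tape","cup","sander","can"):
        for r in ctrl.trace(n,k):
            m=r["pixels"]&(d>0)
            print(n,k,round(r["confidence"],2),np.round(r["bbox"]),m.sum(),np.median(P[m],0).round(0) if m.any() else 0)
E
```

```text
{'clock': 0.0, 'qpos': array([ 1.22118744,  0.62935509,  0.03843183,  1.51838061, -0.02697936,
        0.99629095, -0.01999709]), 'qd': array([-3.92291781e-05, -1.58131827e-03,  4.54174838e-04,  9.39226318e-04,
        1.36253488e-03,  4.21390167e-04, -9.22884943e-04]), 'tau': array([ 9.37863042e-04, -5.63398898e+01,  1.22635726e+00, -1.93450034e+01,
        1.09849582e-02,  1.03844027e-02, -1.38436531e-05]), 'eef_pos': array([ 181.87420935, -623.42951626,  255.3790204 ]), 'tool_rot': array([-3.13967681e+00,  3.73854470e-05,  2.83830974e-01]), 'force': array([-0.56597687,  0.02582618, -0.05500942]), 'torque': array([0.00762728, 0.00738405, 0.00602334]), 'gripper_force': 0.0, 'width': 85.5066608707312}
scene [[-0.51, 0.58, -0.63, 1361.11], [0.86, 0.36, -0.36, 456.99], [0.02, -0.73, -0.69, 926.86], [0.0, 0.0, 0.0, 1.0]] 446.34490609885216 319.02417451260635 204.26776666432903 dict_keys(['vfov', 'cx', 'cy', 'extrinsics'])
scene panel_mid 0.79 [378. 211. 426. 241.] 681 [512. 233.  57.]
scene panel_mid 0.73 [334. 215. 355. 234.] 291 [546.  76.   5.]
scene panel_mid 0.58 [451. 207. 471. 24
[... 744 characters left out ...]
 335. 354. 362.] 1098 [365. 367.   6.]
side panel_mid 0.74 [307. 222. 334. 242.] 293 [543.  75.   3.]
side panel_mid 0.67 [225. 339. 279. 400.] 1722 [486. 494.  39.]
side panel_mid 0.63 [282. 248. 327. 294.] 887 [500. 234.  56.]
side rest 0.73 [277. 261. 330. 303.] 568 [481. 250.   4.]
side pad 0.71 [356. 225. 397. 259.] 823 [380.  15.   6.]
side pad 0.6 [353. 176. 406. 211.] 1160 [ 456. -163.    9.]
side tape 0.63 [237. 201. 264. 228.] 564 [766. 130.  19.]
side cup 0.61 [275. 155. 300. 184.] 583 [755. -85.  46.]
side cup 0.55 [356. 174. 405. 208.] 1168 [ 458. -163.    9.]
side sander 0.58 [225. 338. 278. 398.] 1818 [486. 495.  39.]
side can 0.82 [396. 114. 416. 144.] 513 [ 467. -457.   66.]
```

Run:
```python
from h import *
a=cv2.imread("pics/scene.png");b=cv2.imread("pics/side.png")
c1=cv2.resize(a[190:270,320:480],(800,400),interpolation=cv2.INTER_CUBIC)
cv2.imwrite("pics/c1.png",c1)
```

```text
(no output)
```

View pics/scene.png

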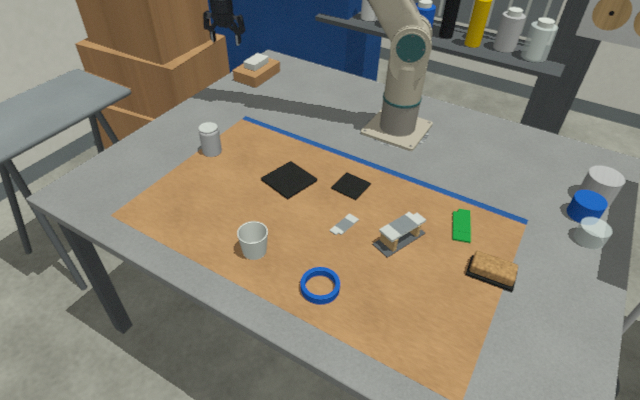

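View pics/side.png

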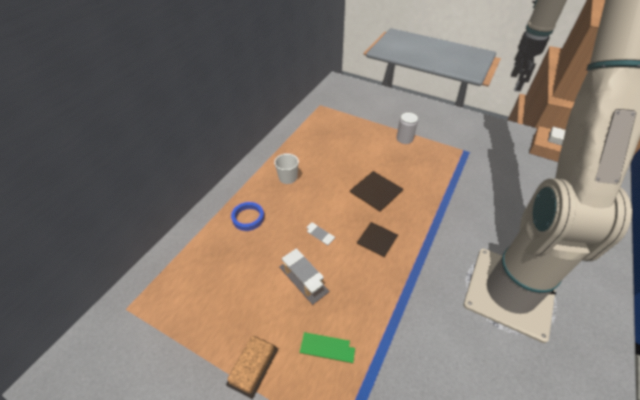

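View pics/c1.png

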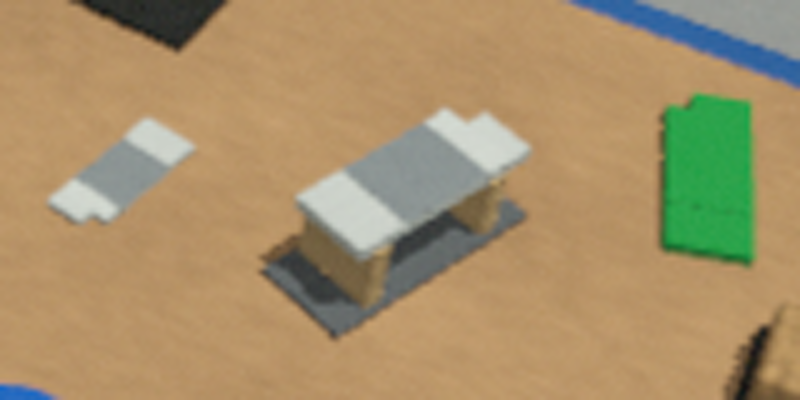

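The things that could be taken for the panel, in scene pixels:
- a small grey look-alike at (344,225)
- the grey panel on the rest at (402,232)
- a green look-alike at (461,225)

I choose the one on the rest, since it is grey and the larger of the two. The crop shows its notched end at about (412,215), towards the robot. The larger pad is at (289,179) and the smaller one at (351,186). Next I measure the panel, pad and rest.

Run:
```python
from h import *
for n in("scene","side"):
    z=np.load(n+".npz");P=z["P"]
    def rect(c,r,lo,hi):
        m=(np.hypot(P[...,0]-c[0],P[...,1]-c[1])<r)&(P[...,2]>lo)&(P[...,2]<hi)&(z["d"]>0)
        q=P[m]; rr=cv2.minAreaRect(q[:,:2].astype(np.float32)); return m.sum(),np.round(rr[0],1),np.round(rr[1],1),round(rr[2],2),np.median(q[:,2]).round(1),q
    r=rect((505,233),100,50,72);print(n,"panel",r[:5])
    q=r[5]; c=np.array(r[1]);e=q[:,:2]-c; U,S,V=np.linalg.svd(e-e.mean(0));a=V[0];print("axis",a,np.degrees(np.arctan2(a[1],a[0])))
    print("rest low",rect((505,233),100,2,10)[:5])
    # pad by darkness
    im=z["im"];dk=(im.max(2)<60)&(z["d"]>0)&(P[...,2]<25)
    for c0 in((462,-164),(383,14)):
        m=dk&(np.hypot(P[...,0]-c0[0],P[...,1]-c0[1])<110);q=P[m];rr=cv2.minAreaRect(q[:,:2].astype(np.float32));print("pad",m.sum(),rr,np.median(q[:,2]))
s=ctrl.read_state();im,d,E,f,cx,cy=cam("wrist");print(ctrl.calibration("wrist")["mount"],f,cx,cy)
```

```text
scene panel (np.int64(684), array([506.2, 233.4]), array([ 54.3, 134.2]), 69.54, np.float64(57.0))
axis [ 0.91873922 -0.39486485] -23.257545358578135
rest low (np.int64(571), array([511.4, 232.6]), array([196.9, 182.7]), 88.52, np.float64(4.2))
pad 1078 ((465.8559265136719, -169.564697265625), (131.07321166992188, 127.02377319335938), 75.66031646728516) 10.671845736245189
pad 548 ((384.88201904296875, 11.883010864257812), (91.09751892089844, 94.80025482177734), 86.40055847167969) 8.04155776620803
side panel (np.int64(831), array([504.3, 232.7]), array([ 52.8, 132.7]), 68.05, np.float64(55.9))
axis [-0.91353885  0.40675149] 155.9990689708553
rest low (np.int64(365), array([504.2, 235.9]), array([133.8, 173.1]), 61.24, np.float64(3.9))
pad 0 ((0.0, 0.0), (0.0, 0.0), 0.0) nan
pad 0 ((0.0, 0.0), (0.0, 0.0), 0.0) nan
[[-9.76289645e-04 -9.54800724e-01 -2.97245057e-01  7.64989828e+01]
 [ 9.99999059e-01 -1.21853632e-03  6.29684589e-04 -3.46734749e-01]
 [-9.63427198e-04 -2.97244162e-01  9.54801016e-01 -1.18810880e+02]
 [ 0.00000000e+00  0.00000000e+00  0.00000000e+00  1.00000000e+00]] 324.8000031511815 321.04824768869423 202.46508318806693
  return _methods._mean(a, axis=axis, dtype=dtype,
  ret = ret.dtype.type(ret / rcount)
```

```bash
cat >> h.py <<'E'
def mv(p,yaw,frm=None,verbose=True):
    s=ctrl.read_state(); p0,r0=frm if frm else (s["eef_pos"],s["tool_rot"])
    M=R.from_euler('xyz',r0).as_matrix(); d=M.T@(np.array(p)-p0)/10
    sp=-((yaw-np.degrees(r0[2])+180)%360-180)
    print("cm",d.round(2),"spin",round(sp,1))
E
python3 - <<'E'
from h import *
mv((480,-300,260),-200)
mv((480,-170,260),90)
E
```

```text
cm [ 37.68 -22.76  -0.37] spin -143.7
cm [ 41.32 -35.24  -0.37] spin -73.7
```

play_rows([
  [0,41.3,-35.2,-0.4,-74],
  [0,41.3,-35.2,-0.4,-74],
  [0,41.3,-35.2,-0.4,-74],
  [0,41.3,-35.2,-0.4,-74],
  [0,41.3,-35.2,-0.4,-74],
  [0,41.3,-35.2,-0.4,-74],
  [0,41.3,-35.2,-0.4,-74],
  [0,41.3,-35.2,-0.4,-74],
  [0,41.3,-35.2,-0.4,-74],
  [0,41.3,-35.2,-0.4,-74],
])

```text
clock: 1.85
eef_pos: [457.4, -204.6, 260.3]
tool_rot: [3.141, 0.0, 1.577]
force: [1.3, -0.3, 0.0]
width: 85.5
gripper_force: 0.0
```

Run:
```python
from h import *
s=ctrl.read_state();print(s["clock"],s["eef_pos"],s["tool_rot"],s["qpos"])
im,d,E,f,cx,cy=cam("wrist");P=cloud(d,E,f,cx,cy)
dk=(im.max(2)<60)&(d>0)&(np.hypot(P[...,0]-464,P[...,1]+167)<110)&(P[...,2]<40)
q=P[dk];print(dk.sum(),cv2.minAreaRect(q[:,:2].astype(np.float32)),np.median(q[:,2]))
# hover above grip point
mv((505-.924*25,233+.383*25,200),157.5)
```

```text
1.85 [ 457.40529572 -204.62618584  260.33803719] [3.14079075e+00 3.29950320e-04 1.57677443e+00] [ 0.62066636  0.4290155  -0.3590918   1.91382893  0.19912074  0.83221119
  0.16279485]
0 ((0.0, 0.0), (0.0, 0.0), 0.0) nan
cm [43.67  2.54  6.37] spin -66.5
  return _methods._mean(a, axis=axis, dtype=dtype,
  ret = ret.dtype.type(ret / rcount)
```

play_rows([
  [0,43.5,2.0,6,-66.5],
  [0,43.5,2.0,6,-66.5],
  [0,43.5,2.0,6,-66.5],
  [0,43.5,2.0,6,-66.5],
  [0,43.5,2.0,6,-66.5],
  [0,43.5,2.0,6,-66.5],
  [0,43.5,2.0,6,-66.5],
  [0,43.5,2.0,6,-66.5],
  [0,43.5,2.0,6,-66.5],
  [0,43.5,2.0,6,-66.5],
])

```text
clock: 2.9
eef_pos: [473.7, 236.1, 200.1]
tool_rot: [3.136, -0.002, 2.744]
force: [-1.3, -0.5, -0.1]
width: 85.5
gripper_force: 0.0
```

```bash
cat > look.py <<'E'
from h import *
import sys
s=ctrl.read_state();print(s["clock"],s["eef_pos"],s["tool_rot"])
im,d,E,f,cx,cy=cam("wrist");P=cloud(d,E,f,cx,cy);save(sys.argv[1],im)
M=R.from_euler('xyz',s["tool_rot"]).as_matrix()
for r in ctrl.trace("wrist","panel_mid"):
    m=r["pixels"]&(d>0);q=P[m];q=q[abs(q[:,2]-np.median(q[:,2]))<8]
    rr=cv2.minAreaRect(q[:,:2].astype(np.float32));t=(q-s["eef_pos"])@M
    print(r["confidence"],r["bbox"],m.sum(),rr,np.median(q[:,2]),"tool-frame min/max",np.percentile(t,[1,50,99],axis=0).round(1).tolist())
    mid=np.array(rr[0])
E
python3 look.py pics/w1.png
```

```text
2.9 [473.69609166 236.13965708 200.09777082] [ 3.13581008e+00 -1.93191431e-03  2.74431062e+00]
0.89 [181.3, 256.1, 234.0, 330.3] 593 ((543.8917846679688, 74.49627685546875), (35.21561050415039, 91.32836151123047), 79.63602447509766) 6.908799148794515 tool-frame min/max [[-170.8, -147.6, 190.7], [-96.8, -122.7, 192.2], [-80.7, -99.6, 196.8]]
0.85 [361.3, 0.0, 475.8, 94.1] 5718 ((379.626953125, 370.27685546875), (97.53096008300781, 53.8942756652832), 17.88085174560547) 9.346848974483635 tool-frame min/max [[90.4, 40.8, 189.5], [130.1, 89.7, 191.5], [156.3, 128.9, 197.9]]
0.77 [300.3, 154.5, 360.2, 296.7] 7891 ((505.5584411621094, 231.41934204101562), (50.14223861694336, 130.88247680664062), 68.11669921875) 59.520044860533915 tool-frame min/max [[-94.4, -17.0, 138.9], [-26.4, 8.2, 140.6], [33.5, 31.6, 142.6]]
```

View pics/w1.png

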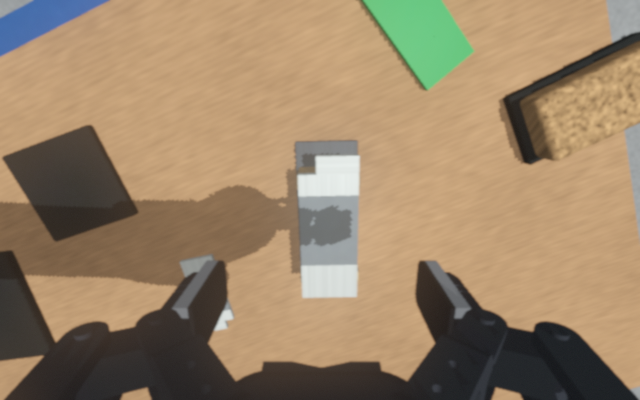

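Run:
```python
from h import *
s=ctrl.read_state()
im,d,E,f,cx,cy=cam("wrist");P=cloud(d,E,f,cx,cy)
c=np.array([505.5,231.5]);a=np.array([-np.sin(np.radians(68.1)),np.cos(np.radians(68.1))]);a/=np.linalg.norm(a);n=np.array([a[1],-a[0]])
print(a)
X=(P[...,:2]-c)@a;Y=(P[...,:2]-c)@n;g=(im.max(2).astype(int)-im.min(2)<25)
near=(abs(X)<100)&(abs(Y)<45)&(d>0)
b=near&g&(P[...,2]<12)&(im.mean(2)<110);print("base X",np.percentile(X[b],[1,5,50,95,99]).round(1),np.percentile(Y[b],[1,99]).round(1),b.sum())
p=near&(P[...,2]>48);print("panel",np.percentile(X[p],[.5,99.5]),np.percentile(Y[p],[.5,99.5]),np.median(P[p][:,2]))
h=c+a*24;mv((h[0],h[1],60),158.1)
```

```text
[-0.92783625  0.37298778]
base X [-48.4 -34.3  48.8  57.7  58.6] [-30.4 -12.8] 252
panel [-62.34411837  63.83856238] [-44.44596338  44.41520564] 242.11166391237748
cm [-0.29  1.51 13.98] spin -1.4
```

Run:
```python
from h import *
s=ctrl.read_state()
im,d,E,f,cx,cy=cam("wrist")
def at(u,v,z):
    r=E[:3,:3]@np.array([(u-cx)/f,(v-cy)/f,1]);return (E[:3,3]+r*(z-E[2,3])/r[2])[:2]
c=np.array([505.5,231.5]);a=np.array([-.928,.373]);n=np.array([a[1],-a[0]])
for nm,u,v,z in(("base top end",327,141,6),("panel label",340,155,58),("panel plain",330,297,58),("left",300,240,58),("right",358.5,240,58),("base L",296,160,6)):
    q=at(u,v,z)-c;print(nm,q@a,q@n)
print(im[135:160,327].mean(1).round())
print([ (v,round(float(d[v,327]))) for v in range(136,160,2)])
```

```text
base top end 66.61574222107143 -8.144440263819039
panel label 61.29531052740459 1.4063737847958289
panel plain -70.04967778942314 -8.825704242744683
left -12.142147922709022 -34.0282900907658
right -13.363982836797632 16.97136019538875
base L 49.14784949090786 -38.527346565412834
[142. 127. 127. 133. 134. 135. 135. 135. 135. 135. 135. 135. 136. 135.
 143. 172. 206. 222. 227. 227. 227. 227. 227. 227. 229.]
[(136, 307), (138, 306), (140, 308), (142, 307), (144, 309), (146, 309), (148, 310), (150, 264), (152, 259), (154, 260), (156, 259), (158, 261)]
```

Run:
```python
from h import *
s=ctrl.read_state();print(s["eef_pos"],s["tool_rot"])
im,d,E,f,cx,cy=cam("wrist")
P=cloud(d,E,f,cx,cy)
r=min(ctrl.trace("wrist","panel_mid"),key=lambda r:abs(np.mean(r["bbox"][::2])-325)+abs(np.mean(r["bbox"][1::2])-225))
q=P[r["pixels"]&(d>0)];q=q[abs(q[:,2]-np.median(q[:,2]))<8];rr=cv2.minAreaRect(q[:,:2].astype(np.float32));print(r["bbox"],rr,np.median(q[:,2]))
c=np.array(rr[0]);a=np.array([-.928,.373]);n=np.array([a[1],-a[0]])
u=int(np.mean(r["bbox"][::2]));col=im[110:170,u].mean(1).astype(int);print(u,col.tolist());print(d[110:170:3,u].round().tolist())
for v in(130,140,150):
    q=P[v,u];print(v,(q[:2]-c)@a,q[2])
h=c+a*24;mv((h[0],h[1],60),158.1)
```

```text
[474.83881393 227.233331   199.89235595] [-3.14003750e+00  5.61741538e-04  2.73411314e+00]
[308.1, 147.5, 370.6, 292.5] ((505.3780212402344, 231.40089416503906), (51.447662353515625, 130.54721069335938), 68.65979766845703) 59.541490853727225
339 [161, 161, 160, 160, 161, 162, 162, 160, 158, 157, 157, 160, 161, 159, 156, 154, 154, 155, 157, 155, 155, 154, 155, 154, 146, 129, 128, 133, 134, 134, 135, 134, 134, 134, 134, 134, 134, 135, 143, 174, 210, 227, 232, 232, 232, 231, 231, 233, 235, 235, 235, 233, 232, 232, 231, 231, 230, 232, 234, 235]
[305.0, 307.0, 306.0, 307.0, 308.0, 310.0, 310.0, 310.0, 312.0, 308.0, 309.0, 309.0, 309.0, 263.0, 260.0, 260.0, 261.0, 262.0, 262.0, 263.0]
130 75.62073891920109 2.150556175618931
140 66.66172710447604 6.2821046329127626
150 64.96257113522246 59.83950288586692
cm [-0.2   1.56 14.01] spin -1.5
```

play_rows([
  [0,-0.4,1.6,3,-1.7],
  [0,-0.4,1.6,6,-1.7],
  [0,-0.4,1.6,8.5,-1.7],
  [0,-0.4,1.6,8.5,-1.7],
  [0,-0.4,1.6,8.5,-1.7],
  [0,-0.4,1.6,8.5,-1.7],
])

```text
clock: 3.8
eef_pos: [485.5, 242.2, 116.5]
tool_rot: [3.14, 0.002, 2.765]
force: [1.0, 0.9, 0.3]
width: 85.6
gripper_force: 0.0
```

```bash
python3 look.py pics/w2.png
python3 - <<'E'
from h import *
h=np.array([505.4,231.4])+22*np.array([-.928,.373]);mv((h[0],h[1],63),158.5)
E
```

```text
3.8 [485.50867041 242.19221616 116.46901995] [3.13974618e+00 1.62011442e-03 2.76474371e+00]
0.76 [273.5, 160.7, 363.3, 359.9] 15443 ((505.4357604980469, 231.38961791992188), (50.253021240234375, 131.04225158691406), 68.15135955810547) 59.521811831437304 tool-frame min/max [[-85.1, -27.1, 55.5], [-14.1, -1.6, 57.0], [42.6, 21.7, 59.6]]
0.73 [122.3, 289.2, 165.6, 323.1] 1007 ((506.3487548828125, 78.58133697509766), (25.41402816772461, 43.1170654296875), 11.693512916564941) 6.9126976268435385 tool-frame min/max [[-98.4, -160.4, 107.9], [-78.9, -144.3, 109.4], [-68.9, -125.5, 114.2]]
0.71 [403.3, 0.0, 526.3, 76.8] 5267 ((398.8160400390625, 374.8564453125), (58.33689880371094, 51.34015655517578), 17.44744110107422) 9.122726279929253 tool-frame min/max [[95.3, 57.1, 105.5], [121.6, 90.7, 107.3], [134.6, 123.7, 113.7]]
cm [-0.05 -0.28  5.35] spin -0.1
```

View pics/w2.png

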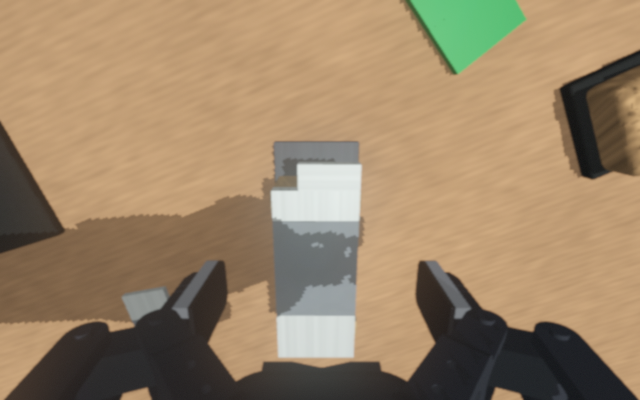

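The panel spans columns 275–360, between the fingers at 225 and 418, and its notch is at (285,180), on the +x side. Next I descend and close.

play_rows([
  [0,-0.1,-0.3,2,0],
  [0,-0.1,-0.3,4,0],
  [0,-0.1,-0.3,5.3,0],
  [0,-0.1,-0.3,5.3,0],
  [0,-0.1,-0.3,5.3,0],
  [1,-0.1,-0.3,5.3,0],
  [1,-0.1,-0.3,5.3,0],
  [1,-0.1,-0.3,5.3,0],
  [1,-0.1,-0.3,5.3,0],
  [1,-0.1,-0.3,5.3,0],
])

```text
clock: 4.9
eef_pos: [484.8, 239.1, 63.1]
tool_rot: [3.141, 0.001, 2.765]
force: [-0.6, -1.2, 4.9]
width: 48.9
gripper_force: 61.7
```

play_rows([
  [1,0,0,0,0],
  [1,0,0,0,0],
  [1,0,0,0,0],
  [1,0,0,0,0],
])

```text
clock: 5.3
eef_pos: [484.8, 239.2, 63.0]
tool_rot: [3.141, 0.001, 2.765]
force: [-1.0, -0.9, 6.5]
width: 48.8
gripper_force: 61.7
```

play_rows([
  [1,0,0,-2,0],
  [1,0,0,-4,0],
  [1,0,0,-6,0],
  [1,0,0,-8,0],
  [1,0,0,-8,0],
  [1,0,0,-8,0],
])

```text
clock: 5.9
eef_pos: [484.5, 238.7, 142.0]
tool_rot: [3.141, 0.001, 2.765]
force: [-0.6, -0.5, -1.0]
width: 48.4
gripper_force: 62.5
```

```bash
cat > tilt.py <<'E'
from h import *
import sys
s=ctrl.read_state();print(s["clock"],s["eef_pos"].round(1),s["tool_rot"].round(3),s["width"],s["force"].round(1))
M=R.from_euler('xyz',s["tool_rot"]).as_matrix()
for n in sys.argv[1:]:
    im,d,E,f,cx,cy=cam(n);P=cloud(d,E,f,cx,cy)
    save(f"pics/t_{n}_{s['clock']:.1f}.png",im)
    T=(P-s["eef_pos"])@M   # tool frame
    # panel points: between fingers in tool y, near TCP
    m=(d>0)&(abs(T[...,1])<22)&(np.hypot(T[...,0],T[...,2]-9)<100)&(T[...,2]>-50)&(P[...,2]>25)
    q=T[m]
    if len(q)<30: print(n,"few",len(q));continue
    # profile: bin by x
    for lo in range(-100,60,10):
        b=q[(q[:,0]>=lo)&(q[:,0]<lo+10)]
        if len(b)>8: print(n,lo+5,len(b),np.percentile(b[:,2],[5,50,95]).round(1))
E
python3 tilt.py wrist
```

```text
5.9 [484.5 238.7 142. ] [3.141e+00 1.000e-03 2.765e+00] 48.44845689557912 [-0.6 -0.5 -1. ]
wrist -45 151 [2.8 3.6 4.3]
wrist -35 1631 [2.6 3.4 4.2]
wrist -25 1796 [2.6 3.4 4.2]
wrist -15 1884 [2.5 3.4 4.3]
wrist -5 2045 [2.5 3.3 4.2]
wrist 5 2433 [-49.4   3.2   4.2]
wrist 15 3048 [-48.8   3.6   4.8]
wrist 25 3056 [ 2.9  4.  98.5]
wrist 35 1864 [2.8 3.8 4.7]
wrist 45 1010 [ 2.9  4.2 10.8]
```

play_rows([
  [1,-3,0,0,0],
  [1,-6.5,0,0,0],
  [1,-10.8,0,0,0],
  [1,-10.8,0,3,0],
  [1,-10.8,0,6,0],
  [1,-10.8,0,7.5,0],
  [1,-10.8,0,8.0,0],
  [1,-10.8,0,8.4,0],
  [1,-10.8,0,8.8,0],
  [1,-10.8,0,9.1,0],
])

```text
clock: 6.95
eef_pos: [584.7, 198.1, 52.7]
tool_rot: [-3.138, 0.001, 2.766]
force: [-3.3, -4.5, 17.8]
width: 48.3
gripper_force: 67.6
```

```bash
python3 tilt.py wrist
```

```text
6.95 [584.7 198.1  52.7] [-3.138e+00  1.000e-03  2.766e+00] 48.3033371436141 [-3.3 -4.5 17.8]
wrist -55 328 [15.5 16.7 18.1]
wrist -45 1062 [12.8 14.2 15.6]
wrist -35 1191 [10.  11.5 12.9]
wrist -25 1318 [ 7.3  8.7 10.1]
wrist -15 1484 [4.5 5.9 7.5]
wrist -5 1648 [1.6 3.1 4.6]
wrist 5 2136 [-49.3   0.2   1.9]
wrist 15 2801 [-48.8  -2.3  -0.4]
wrist 25 2645 [-6.1 -4.4 -0.4]
wrist 35 2574 [-8.9 -7.1  1.9]
wrist 45 3302 [-9.6  1.5 24.3]
```

play_rows([
  [1,0,0,0.4,0],
  [1,0,0,0.7,0],
  [1,0,0,0.7,0],
  [1,0,0,-2,0],
  [1,0,0,-5,0],
  [1,0,0,-8,0],
  [1,0,0,-8,0],
  [1,0,0,-8,0],
])

```text
clock: 7.8
eef_pos: [584.9, 199.5, 131.4]
tool_rot: [3.141, 0.001, 2.766]
force: [-0.2, -1.1, -1.5]
width: 48.5
gripper_force: 68.4
```

```bash
python3 tilt.py wrist
```

```text
7.8 [584.9 199.5 131.4] [3.141e+00 1.000e-03 2.766e+00] 48.463710645147614 [-0.2 -1.1 -1.5]
wrist -65 435 [27.5 29.  31.2]
wrist -55 738 [23.3 25.3 27.5]
wrist -45 769 [18.3 20.2 22.8]
wrist -35 954 [14.  16.1 18.2]
wrist -25 1088 [ 9.6 11.6 13.8]
wrist -15 1246 [5.3 7.3 9.5]
wrist -5 1457 [0.9 2.9 5.1]
wrist 5 1936 [-49.5  -1.7   0.7]
wrist 15 2732 [-49.1  -5.8  -3.2]
wrist 25 2585 [-11.6  -9.1  -5.7]
wrist 35 3096 [-15.9 -12.9  80.9]
wrist 45 2265 [-16.5 -11.9  90.9]
```

play_rows([
  [1,4,0,0,0],
  [1,8,0,0,0],
  [1,12.7,0,0,0],
  [1,12.7,0,0,0],
  [1,12.7,0,2.5,0],
  [1,12.7,0,4.5,0],
  [1,12.7,0,5.2,0],
  [1,12.7,0,5.2,0],
  [1,12.7,0,5.2,0],
])

```text
clock: 8.75
eef_pos: [466.8, 246.1, 79.0]
tool_rot: [-3.142, -0.0, 2.766]
force: [0.5, 0.6, -0.2]
width: 48.9
gripper_force: 68.4
```

```bash
python3 tilt.py side|head -1
python3 - <<'E'
import cv2
a=cv2.imread("pics/t_side_8.7.png") 
import glob;print(glob.glob("pics/t_side*"))
a=cv2.imread(glob.glob("pics/t_side*")[0])
cv2.imwrite("pics/s1.png",cv2.resize(a[180:330,220:400],(720,600),interpolation=cv2.INTER_CUBIC))
E
```

```text
8.75 [466.8 246.1  79. ] [-3.142 -0.     2.766] 48.875623216393464 [ 0.5  0.6 -0.2]
['pics/t_side_8.8.png'][ WARN:0@0.006] global loadsave.cpp:275 findDecoder imread_('pics/t_side_8.7.png'): can't open/read file: check file path/integrity
```

View pics/s1.png

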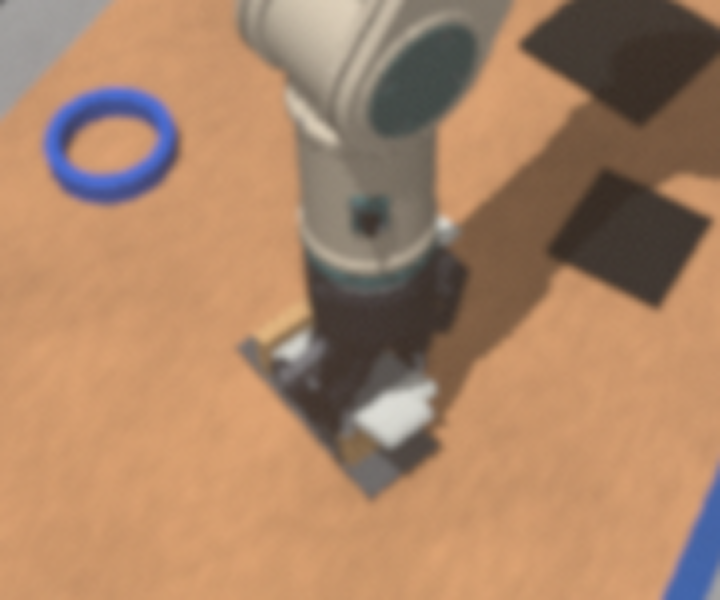

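The plain end, at crop pixel (295,345), sits below the top of the far batten and inside it, so I can now swing the panel upright against that batten.

play_rows([
  [1,-0.7,0,-0.6,0],
  [1,-1.4,0,-1.2,0],
  [1,-2.2,0,-1.7,0],
  [1,-3.0,0,-2.1,0],
  [1,-4.0,0,-2.6,0],
  [1,-5.0,0,-3.0,0],
  [1,-5.7,0,-3.2,0],
  [1,-6.4,0,-3.4,0],
  [1,-7.0,0,-3.5,0],
  [1,-7.0,0,-3.5,0],
])

```text
clock: 9.8
eef_pos: [529.5, 222.2, 115.3]
tool_rot: [3.14, -0.005, 2.766]
force: [-7.8, 2.3, 2.9]
width: 48.3
gripper_force: 61.0
```

```bash
python3 tilt.py wrist
```

```text
9.8 [529.5 222.2 115.3] [ 3.14  -0.005  2.766] 48.28575098597466 [-7.8  2.3  2.9]
wrist -5 301 [54.  62.8 75.4]
wrist 5 781 [-49.8  26.6  45.5]
wrist 15 1877 [-49.4  -6.6  16.5]
wrist 25 6561 [-47.6 -40.5 -13.9]
wrist 35 987 [-46.3 -45.1 -42. ]
```

```bash
cat > prof.py <<'E'
from h import *
import sys
def prof(cs):
    s=ctrl.read_state();print(s["clock"],s["eef_pos"].round(1),s["tool_rot"].round(3),s["force"].round(1),round(s["width"],1))
    M=R.from_euler('xyz',s["tool_rot"]).as_matrix()
    for n in cs:
        im,d,E,f,cx,cy=cam(n);P=cloud(d,E,f,cx,cy);save(f"pics/p_{n}_{s['clock']:.2f}.png",im)
        T=(P-s["eef_pos"])@M
        for r in ctrl.trace(n,"panel_mid"):
            q=T[r["pixels"]&(d>0)]; c=np.median(q,0)
            if len(q)<50 or np.hypot(c[0],c[1])>50 or c[2]>100: continue
            q=q[(abs(q[:,1])<30)&(abs(q[:,0])<60)&(q[:,2]<110)]
            b=np.array([[np.median(q[(q[:,2]>=z)&(q[:,2]<z+5)],0)[0],z+2.5] for z in range(-50,105,5) if ((q[:,2]>=z)&(q[:,2]<z+5)).sum()>15])
            k,x0=np.polyfit(b[2:-1,1],b[2:-1,0],1)
            print(n,round(r["confidence"],2),np.round(r["bbox"]),len(q),"z range",np.percentile(q[:,2],[1,99]).round(1),"tilt from vertical deg",np.degrees(np.arctan(k)).round(2),"x at z=6",(x0+6*k).round(1));print(b[::3].round(1).tolist())
prof(sys.argv[1:])
E
python3 prof.py wrist scene side
```

```text
9.85 [529.3 222.3 115.3] [ 3.14  -0.005  2.767] [-7.2  3.3  2.3] 48.2
scene 0.86 [384. 200. 407. 241.] 408 z range [-19.3  69.8] tilt from vertical deg -17.44 x at z=6 5.7
[[10.7, -7.5], [5.9, 7.5], [0.8, 22.5], [-4.8, 37.5], [-8.4, 52.5], [-12.6, 67.5]]Traceback (most recent call last):
  File "prof.py", line 16, in <module>
    prof(sys.argv[1:])
    ~~~~^^^^^^^^^^^^^^
  File "prof.py", line 14, in prof
    k,x0=np.polyfit(b[2:-1,1],b[2:-1,0],1)
         ~~~~~~~~~~^^^^^^^^^^^^^^^^^^^^^^^
    raise TypeError("expected non-empty vector for x")
TypeError: expected non-empty vector for x
```

```bash
ls pics
python3 - <<'E'
import cv2,glob
a=cv2.imread(sorted(glob.glob("pics/p_wrist_9.8*"))[0]);cv2.imwrite("pics/v1.png",a)
E
```

```text
c1.png
p_scene_9.85.png
p_side_9.85.png
p_wrist_9.85.png
s1.png
scene.png
side.png
t_side_8.8.png
t_wrist_5.9.png
t_wrist_7.0.png
t_wrist_7.8.png
t_wrist_9.8.png
w1.png
w2.png
```

View pics/v1.png

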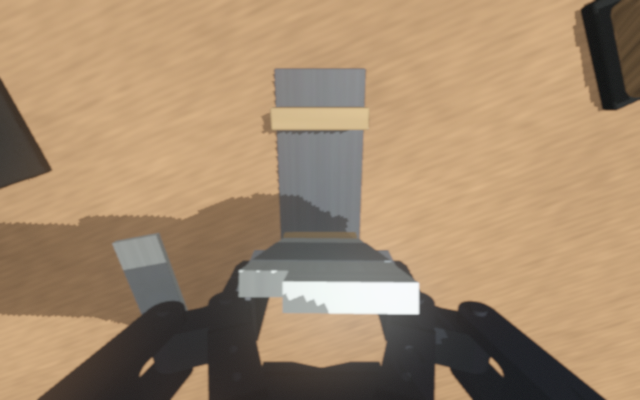

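The panel stands steeply in the jaws with its notched end up (notch at about (262,283)), clear of the palm below row 365. I continue the last 17°.

play_rows([
  [1,-0.6,0,-0.1,0],
  [1,-1.2,0,-0.2,0],
  [1,-1.7,0,-0.3,0],
  [1,-2.2,0,-0.3,0],
  [1,-2.2,0,-0.3,0],
])

```text
clock: 10.65
eef_pos: [545.4, 215.5, 117.2]
tool_rot: [-3.14, -0.013, 2.767]
force: [-14.3, 5.4, 4.2]
width: 47.2
gripper_force: 58.3
```

```bash
sed -i 's/b\[2:-1,1\],b\[2:-1,0\]/b[1:-1,1],b[1:-1,0]/; s/if len(q)<50/if len(q)<200/' prof.py; sed -i 's/            k,x0=/            if len(b)<5: continue\n            k,x0=/' prof.py; python3 prof.py scene side; python3 tilt.py wrist
```

```text
10.65 [545.4 215.5 117.2] [-3.14  -0.013  2.767] [-14.3   5.4   4.2] 47.2
scene 0.82 [383. 201. 403. 239.] 285 z range [-15.1  69.9] tilt from vertical deg -5.7 x at z=6 8.5
[[6.7, 27.5], [4.3, 52.5], [2.8, 67.5]]
side 0.61 [283. 236. 308. 267.] 402 z range [-47.8  81.1] tilt from vertical deg -6.7 x at z=6 19.3
[[23.1, -47.5], [22.5, -22.5], [19.0, 7.5], [15.8, 37.5]]
10.85 [545.4 215.4 117.2] [-3.14  -0.012  2.767] 46.924026694551074 [-14.    5.8   3.3]
wrist 5 684 [-49.8  64.3  77.6]
wrist 15 5302 [-49.3   3.5  51.9]
wrist 25 8119 [-49.7 -35.  -13.2]
```

play_rows([
  [1,0.5,0,0,0],
  [1,1.5,0,-1,0],
  [1,1.5,0,-3,0],
  [1,1.5,0,-6,0],
  [1,1.5,0,-9,0],
  [1,1.5,0,-9,0],
  [1,1.5,0,-9,0],
])

```text
clock: 11.6
eef_pos: [539.3, 217.2, 208.7]
tool_rot: [3.14, 0.003, 2.765]
force: [-1.0, -0.2, -1.8]
width: 46.8
gripper_force: 62.7
```

```bash
python3 prof.py wrist scene side; python3 tilt.py wrist;  python3 - <<'E'
import cv2,glob
a=cv2.imread(sorted(glob.glob("pics/p_side_*"))[-1])
b=cv2.imread(sorted(glob.glob("pics/p_wrist_*"))[-1])
import numpy as np
print(sorted(glob.glob("pics/p_side_*")))
p=cv2.resize(a[130:330,220:420],(400,400),interpolation=cv2.INTER_CUBIC); w=b[100:400,170:470];w=cv2.resize(w,(400,400))
cv2.imwrite("pics/v2.png",np.hstack([p,w]))
E
```

```text
11.6 [539.3 217.2 208.7] [3.140e+00 3.000e-03 2.765e+00] [-1.  -0.2 -1.8] 46.8
wrist 0.55 [236. 217. 424. 335.] 15972 z range [-50.7  71.6] tilt from vertical deg -10.62 x at z=6 17.6
[[25.7, -47.5], [23.9, -32.5], [21.8, -17.5], [19.4, -2.5], [16.6, 12.5], [13.8, 27.5], [10.9, 42.5], [7.6, 57.5], [4.7, 72.5]]
scene 0.69 [389. 174. 413. 218.] 490 z range [-16.2  81.1] tilt from vertical deg -9.41 x at z=6 10.2
[[12.4, -7.5], [9.6, 7.5], [7.0, 22.5], [5.1, 37.5], [2.8, 52.5], [0.3, 67.5]]
side 0.81 [286. 216. 309. 250.] 491 z range [-45.6  82.8] tilt from vertical deg -9.74 x at z=6 21.1
[[27.2, -42.5], [25.6, -22.5], [23.8, -7.5], [21.0, 7.5], [17.5, 27.5], [13.8, 47.5]]
11.9 [537.9 217.3 206.1] [-3.140e+00 -1.000e-03  2.766e+00] 46.79762365278209 [ 0.5 -0.4 -0.9]
wrist 5 913 [-49.7  56.6  76.1]
wrist 15 3652 [-49.2   3.9  39.9]
wrist 25 9429 [-49.8 -37.8 -11.1]
['pics/p_side_10.65.png', 'pics/p_side_11.60.png', 'pics/p_side_9.85.png']
```

View pics/v2.png

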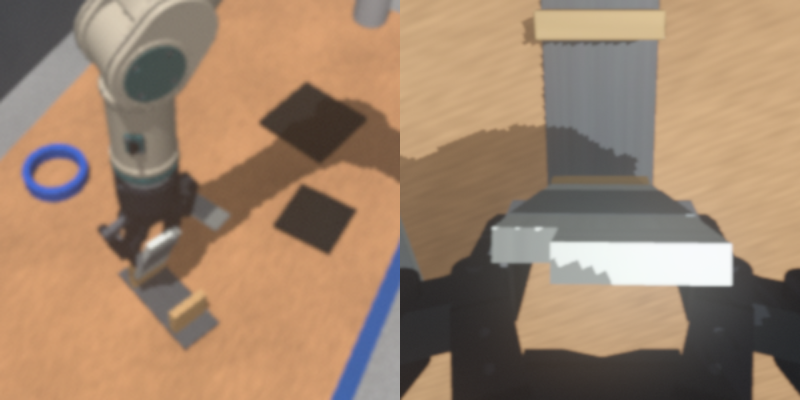

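The left view turned out to be the earlier moment, because the file names sorted wrongly. The numbers show the panel about 10° off vertical and about 14 mm off the jaw centre, at the edge of the pads. I will lean it inside the rest against the label-side batten, release it, and regrasp it centred.

play_rows([
  [1,2,0,0,0],
  [1,4,0,0,0],
  [1,5.6,0,0,0],
  [1,5.6,0,0,0],
  [1,5.6,0,3,0],
  [1,5.6,0,6,0],
  [1,5.6,0,9,0],
  [1,5.6,0,10.5,0],
  [1,5.6,0,10.8,0],
  [1,5.6,0,10.8,0],
])

```text
clock: 12.95
eef_pos: [486.7, 238.2, 98.8]
tool_rot: [-3.141, -0.0, 2.765]
force: [-0.7, 1.3, -1.0]
width: 46.9
gripper_force: 62.7
```

play_rows([
  [1,0,0,0.2,0],
  [1,0,0,0.4,0],
  [1,0,0,0.6,0],
  [1,0,0,0.6,0],
])

```text
clock: 13.35
eef_pos: [486.4, 238.1, 93.2]
tool_rot: [3.141, 0.0, 2.765]
force: [0.0, -0.5, -0.3]
width: 46.9
gripper_force: 62.7
```

```bash
python3 prof.py wrist scene side
```

```text
13.35 [486.4 238.1  93.2] [3.141 0.    2.765] [ 0.  -0.5 -0.3] 46.9
wrist 0.74 [236. 221. 420. 334.] 15525 z range [-50.7  60.5] tilt from vertical deg -10.53 x at z=6 17.6
[[25.7, -47.5], [23.9, -32.5], [21.9, -17.5], [19.5, -2.5], [16.6, 12.5], [13.8, 27.5], [10.9, 42.5], [7.5, 57.5]]
side 0.74 [302. 258. 324. 288.] 326 z range [-48.   89.2] tilt from vertical deg -7.49 x at z=6 19.8
[[25.6, -47.5], [21.8, -7.5]]
```

play_rows([
  [1,0,0,0.2,0],
  [1,0,0,0.3,0],
  [1,0,0,0.4,0],
  [1,0,0,0.5,0],
  [1,0,0,0.5,0],
])

```text
clock: 14.15
eef_pos: [486.2, 238.2, 87.8]
tool_rot: [-3.141, -0.0, 2.766]
force: [-0.2, 0.3, -1.2]
width: 47.0
gripper_force: 62.7
```

play_rows([
  [1,0,0,0.2,0],
  [1,0,0,0.3,0],
  [1,0,0,0.4,0],
])

```text
clock: 14.45
eef_pos: [486.5, 238.5, 85.6]
tool_rot: [3.141, 0.002, 2.766]
force: [-4.2, -3.1, 23.1]
width: 47.1
gripper_force: 64.7
```

play_rows([
  [1,0,0,-0.1,0],
  [0,0,0,-0.1,0],
  [0,0,0,-0.1,0],
  [0,0,0,-0.1,0],
  [0,0,0,-0.1,0],
])

```text
clock: 14.95
eef_pos: [486.2, 238.2, 84.8]
tool_rot: [-3.141, -0.0, 2.766]
force: [-0.3, 0.1, 0.5]
width: 85.4
gripper_force: 0.0
```

```bash
python3 prof.py wrist scene side;  python3 - <<'E'
import cv2,glob,os
import numpy as np
L=lambda n:cv2.imread(max(glob.glob(f"pics/p_{n}_*"),key=os.path.getmtime))
p=cv2.resize(L("side")[160:310,230:380],(400,400),interpolation=cv2.INTER_CUBIC); w=cv2.resize(L("wrist")[50:350,170:470],(400,400))
cv2.imwrite("pics/v3.png",np.hstack([p,w]))
E
```

```text
14.95 [486.2 238.2  84.8] [-3.141 -0.     2.766] [-0.3  0.1  0.5] 85.4
wrist 0.79 [244. 178. 422. 250.] 10118 z range [-38.2  65.2] tilt from vertical deg -32.2 x at z=6 23.0
[[50.9, -37.5], [42.8, -22.5], [30.3, -7.5], [21.2, 7.5], [12.3, 22.5], [3.4, 37.5], [-6.7, 52.5], [-13.6, 67.5]]
scene 0.82 [390. 204. 422. 245.] 560 z range [ 6.4 81.3] tilt from vertical deg -41.1 x at z=6 30.6
[[29.1, 7.5], [16.3, 22.5], [2.4, 37.5], [-9.5, 52.5], [-23.3, 67.5]]
side 0.76 [296. 264. 330. 290.] 440 z range [-1.2 64.5] tilt from vertical deg -55.0 x at z=6 46.7
[[55.4, 2.5], [30.5, 17.5], [8.6, 32.5], [-12.5, 47.5], [-31.9, 62.5]]
```

View pics/v3.png

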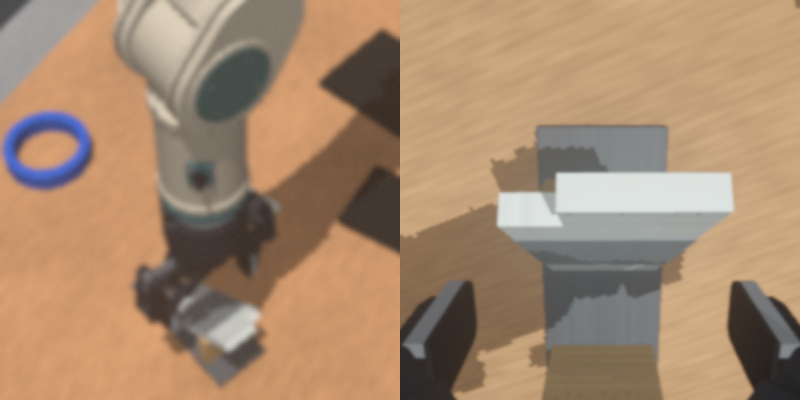

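The foot slid as expected and the panel now leans, label end up, with its foot in the plain-side batten corner. That is a firm pivot. I raise, let it settle and measure.

play_rows([
  [0,0,0,-2.5,0],
  [0,0,0,-5,0],
  [0,3,0,-6,0],
  [0,5,0,-6,0],
  [0,5,0,-6,0],
  [0,5,0,-6,0],
])

```text
clock: 15.85
eef_pos: [440.0, 256.5, 145.1]
tool_rot: [-3.141, 0.001, 2.766]
force: [1.1, -0.7, 0.4]
width: 85.3
gripper_force: 0.0
```

```bash
cat > rest.py <<'E'
from h import *
s=ctrl.read_state();print(s["clock"],s["eef_pos"].round(1),s["tool_rot"].round(3))
c=np.array([505.4,231.4]);a=np.array([-.928,.373]);n=np.array([a[1],-a[0]])
for w in("wrist","scene","side"):
    im,d,E,f,cx,cy=cam(w);P=cloud(d,E,f,cx,cy);save(f"pics/r_{w}.png",im)
    for r in ctrl.trace(w,"panel_mid"):
        q=P[r["pixels"]&(d>0)]
        X=(q[:,:2]-c)@a;Y=(q[:,:2]-c)@n;Z=q[:,2]
        if len(q)<150 or abs(np.median(X))>110 or abs(np.median(Y))>40: continue
        k,b=np.polyfit(X,Z,1);g=abs(Z-k*X-b)<6;k,b=np.polyfit(X[g],Z[g],1)
        o=[np.percentile(t[g],[1,99]).round(1).tolist() for t in(X,Y,Z)]
        ky=np.polyfit(X[g],Y[g],1)
        print(w,r["confidence"],g.sum(),"X,Y,Z",o,"slope deg",np.degrees(np.arctan(k)).round(1),"Z at X=50",(b+50*k).round(1),"Ymed",np.median(Y[g]).round(1))
print("tool X,Y",(s["eef_pos"][:2]-c)@a,(s["eef_pos"][:2]-c)@n)
E
python3 rest.py
```

```text
15.85 [440.  256.5 145.1] [-3.141e+00  1.000e-03  2.766e+00]
wrist 0.69 6014 X,Y,Z [[-31.6, 76.6], [-23.6, 25.0], [15.6, 86.4]] slope deg 33.0 Z at X=50 70.1 Ymed 2.1
scene 0.91 583 X,Y,Z [[-25.2, 73.4], [-22.3, 28.4], [19.0, 79.4]] slope deg 31.9 Z at X=50 66.3 Ymed 5.7
side 0.71 208 X,Y,Z [[23.1, 76.2], [-24.2, 25.8], [47.8, 84.2]] slope deg 33.3 Z at X=50 66.2 Ymed -0.6
tool X,Y 70.08503617314396 -1.1312789282455569
```

View pics/r_wrist.png

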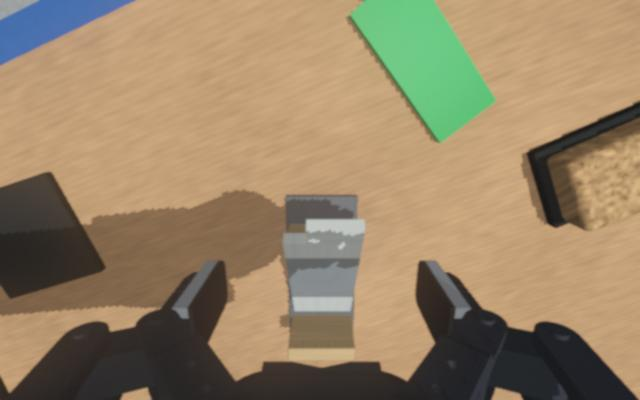

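The panel leans at about 32° with its notched end up, its label edge at row 225 and its foot near row 312. I regrasp it 27 mm from the label end, centred.

play_rows([
  [0,-1.4,0.2,2,0],
  [0,-1.4,0.2,4.5,0],
  [0,-1.4,0.2,6.4,0],
  [0,-1.4,0.2,6.8,0],
  [0,-1.4,0.2,6.8,0],
  [1,-1.4,0.2,6.8,0],
  [1,-1.4,0.2,6.8,0],
  [1,-1.4,0.2,6.8,0],
  [1,-1.4,0.2,6.8,0],
  [1,-1.4,0.2,6.8,0],
])

```text
clock: 17.15
eef_pos: [454.1, 253.5, 77.8]
tool_rot: [3.14, 0.001, 2.766]
force: [0.1, -1.1, 7.1]
width: 48.8
gripper_force: 61.6
```

play_rows([
  [1,0,0,0,0],
  [1,0,0,0,0],
  [1,0,0,0,0],
])

```text
clock: 17.45
eef_pos: [454.2, 253.5, 77.8]
tool_rot: [3.141, 0.001, 2.766]
force: [0.1, -0.2, 6.0]
width: 48.8
gripper_force: 61.6
```

```bash
python3 rest.py; python3 tilt.py wrist
```

```text
17.45 [454.2 253.5  77.8] [3.141e+00 1.000e-03 2.766e+00]
wrist 0.66 10585 X,Y,Z [[-33.0, 76.6], [-22.3, 26.3], [16.0, 85.0]] slope deg 31.9 Z at X=50 69.2 Ymed 3.6
scene 0.81 555 X,Y,Z [[-27.9, 68.3], [-21.9, 29.2], [18.1, 77.5]] slope deg 31.5 Z at X=50 66.1 Ymed 5.1
side 0.59 196 X,Y,Z [[-33.9, 78.3], [-22.6, 27.1], [10.0, 82.2]] slope deg 32.6 Z at X=50 64.9 Ymed 2.8
tool X,Y 55.773677802912594 1.4159135428646452
17.75 [454.2 253.5  77.8] [3.141e+00 1.000e-03 2.765e+00] 48.649825341458225 [ 0.6 -1.1  6. ]
wrist -75 184 [49.8 51.3 52.7]
wrist -65 378 [43.  46.  49.4]
wrist -55 499 [36.3 39.1 42.4]
wrist -45 580 [29.7 32.7 35.8]
wrist -35 658 [23.3 26.2 29.1]
wrist -25 788 [16.7 19.7 22.7]
wrist -15 1010 [10.3 12.8 16.2]
wrist -5 1270 [ 4.4  7.6 46.7]
wrist 5 1883 [-49.5   1.4   6. ]
wrist 15 2414 [-49.2  -5.8  -2.7]
wrist 25 503 [-3.8 -1.8 -0.4]
```

play_rows([
  [1,0,0,-0.6,0],
  [1,0,0,-1.0,0],
  [1,-1.0,0,-1.0,0],
  [1,-1.5,0,-1.9,0],
  [1,-2.3,0,-2.8,0],
  [1,-3.2,0,-3.7,0],
  [1,-3.8,0,-4.1,0],
  [1,-4.4,0,-4.4,0],
  [1,-4.4,0,-4.4,0],
])

```text
clock: 18.7
eef_pos: [490.9, 237.5, 120.6]
tool_rot: [-3.139, -0.007, 2.765]
force: [-9.4, 3.0, 2.1]
width: 48.6
gripper_force: 63.1
```

```bash
python3 rest.py; python3 prof.py wrist scene
```

```text
18.7 [490.9 237.5 120.6] [-3.139 -0.007  2.765]
wrist 0.81 3722 X,Y,Z [[-22.8, 36.6], [-22.9, 24.9], [57.5, 134.7]] slope deg 51.5 Z at X=50 153.5 Ymed 3.2
scene 0.92 180 X,Y,Z [[-47.3, 1.0], [-20.9, 29.2], [47.3, 81.8]] slope deg 36.3 Z at X=50 115.7 Ymed 6.4
tool X,Y 15.678792182419812 0.24906586725321284
19.0 [490.7 237.6 120.4] [-3.139 -0.007  2.766] [-8.9  2.9  2.7] 48.6
scene 0.82 [385. 196. 418. 243.] 668 z range [-5.8 87.5] tilt from vertical deg -34.62 x at z=6 2.7
[[7.8, -2.5], [-1.7, 12.5], [-12.0, 27.5], [-21.6, 42.5], [-32.3, 57.5], [-43.4, 72.5]]
```

play_rows([
  [1,-0.8,0,-0.5,0],
  [1,-1.5,0,-0.9,0],
  [1,-2.3,0,-1.2,0],
  [1,-3.2,0,-1.5,0],
  [1,-4.0,0,-1.7,0],
  [1,-4.9,0,-1.8,0],
  [1,-5.5,0,-1.8,0],
  [1,-5.5,0,-1.8,0],
])

```text
clock: 20.0
eef_pos: [544.2, 216.3, 138.3]
tool_rot: [-3.139, -0.004, 2.764]
force: [-5.1, 1.5, 1.0]
width: 48.3
gripper_force: 61.6
```

```bash
python3 prof.py wrist scene side
```

```text
20.0 [544.2 216.3 138.3] [-3.139 -0.004  2.764] [-5.1  1.5  1. ] 48.3
wrist 0.79 [259. 197. 395. 302.] 10584 z range [-20.3 105.5] tilt from vertical deg -3.8 x at z=6 14.0
[[11.1, -22.5], [15.1, -7.5], [14.0, 7.5], [13.3, 22.5], [12.2, 37.5], [11.1, 52.5], [10.0, 67.5], [8.4, 82.5], [7.3, 97.5]]
side 0.6 [288. 236. 307. 272.] 452 z range [-17.6 108.6] tilt from vertical deg -3.95 x at z=6 15.8
[[13.6, -17.5], [15.7, 2.5], [14.8, 22.5], [13.9, 37.5], [12.1, 57.5], [10.8, 77.5]]
```

play_rows([
  [1,0.4,0,-1,0],
  [1,0.8,0,-3,0],
  [1,0.8,0,-6,0],
  [1,0.8,0,-9,0],
  [1,0.8,0,-10,0],
  [1,0.8,0,-10,0],
])

```text
clock: 20.9
eef_pos: [540.0, 220.3, 241.2]
tool_rot: [3.138, 0.005, 2.765]
force: [-0.0, 0.1, -1.0]
width: 48.2
gripper_force: 62.2
```

```bash
python3 prof.py wrist scene side;python3 - <<'E'
from h import *
mv((480,20,237),158.5);mv((473,-171,237),158.5);print(ctrl.read_state()["qpos"])
E
```

```text
20.9 [540.  220.3 241.2] [3.138 0.005 2.765] [-0.   0.1 -1. ] 48.2
wrist 0.61 [261. 203. 394. 297.] 10067 z range [-20.2 105.4] tilt from vertical deg -5.09 x at z=6 13.9
[[11.0, -22.5], [15.3, -7.5], [13.8, 7.5], [12.9, 22.5], [11.5, 37.5], [10.0, 52.5], [8.5, 67.5], [6.6, 82.5], [5.2, 97.5]]
scene 0.83 [388. 166. 414. 217.] 619 z range [-11.  108.5] tilt from vertical deg -5.22 x at z=6 7.8
[[8.0, 2.5], [6.3, 17.5], [5.1, 32.5], [3.8, 47.5], [2.4, 62.5], [1.0, 77.5], [0.1, 92.5]]
side 0.65 [283. 212. 305. 254.] 547 z range [-13.4 109.2] tilt from vertical deg -4.93 x at z=6 17.6
[[16.0, -12.5], [17.5, 2.5], [16.6, 17.5], [15.6, 32.5], [14.3, 47.5], [12.9, 62.5], [11.7, 77.5], [9.9, 92.5]]
cm [ -1.96 -20.67   0.1 ] spin -0.0
cm [ -8.31 -38.7    0.12] spin -0.0
[-0.01167793  0.62933251 -0.6809042   1.72282805  0.46870799  0.96064375
  0.3203276 ]
```

play_rows([
  [1,-0.5,-2,0,0],
  [1,-1.2,-6,0,0],
  [1,-2.2,-10.5,0,0],
  [1,-3.2,-15,0,0],
  [1,-4.2,-19.5,0,0],
  [1,-5.2,-24,0,0],
  [1,-6.2,-28.5,0,0],
  [1,-7.2,-33,0,0],
  [1,-8,-36.5,0,0],
  [1,-8.3,-38.7,0,0],
])

```text
clock: 22.2
eef_pos: [472.1, -174.2, 238.1]
tool_rot: [-3.14, -0.001, 2.761]
force: [0.6, 0.9, -1.0]
width: 48.3
gripper_force: 62.3
```

play_rows([
  [1,0,0,0,0],
  [1,0,0,0,0],
])

```text
clock: 22.4
eef_pos: [473.0, -170.5, 238.5]
tool_rot: [3.141, -0.001, 2.765]
force: [-0.2, 1.3, -0.9]
width: 48.4
gripper_force: 62.3
```

```bash
cat > pad.py <<'E'
from h import *
s=ctrl.read_state();print(s["clock"],s["eef_pos"].round(1),s["tool_rot"].round(3),s["qpos"].round(2))
for w in("wrist","scene","side"):
    im,d,E,f,cx,cy=cam(w);P=cloud(d,E,f,cx,cy);save(f"pics/d_{w}.png",im)
    g=cv2.cvtColor(im,cv2.COLOR_RGB2HSV)
    dark=(im.max(2)<85)&(d>0)&(P[...,2]<22)&(np.hypot(P[...,0]-464,P[...,1]+167)<105)
    if dark.sum()>100:
        q=P[dark][:,:2].astype(np.float32);print(w,"dark",dark.sum(),cv2.minAreaRect(q))
    for r in ctrl.trace(w,"pad"):
        q=P[r["pixels"]&(d>0)];q=q[(q[:,2]<25)&(q[:,2]>0)]
        if len(q)>100 and np.hypot(*(np.median(q,0)[:2]-[464,-167]))<60:
            rr=cv2.minAreaRect(q[:,:2].astype(np.float32));print(w,r["confidence"],np.round(r["bbox"]),len(q),rr,np.median(q[:,2]))
E
python3 pad.py; python3 prof.py wrist scene side
```

```text
22.4 [ 473.  -170.5  238.5] [ 3.141e+00 -1.000e-03  2.765e+00] [ 0.79  0.53 -0.73  1.93  0.46  0.86  1.01]
wrist dark 7017 ((466.00946044921875, -182.39988708496094), (119.02084350585938, 99.3624267578125), 81.91293334960938)
wrist 0.83 [244.  95. 381. 232.] 12777 ((462.083251953125, -171.15530395507812), (131.83860778808594, 129.55450439453125), 75.4048843383789) 13.234495812154478
scene dark 1103 ((462.7845458984375, -174.44522094726562), (145.86843872070312, 132.55686950683594), 76.09587097167969)
scene 0.64 [263. 162. 315. 199.] 1155 ((460.2124328613281, -172.98739624023438), (144.44923400878906, 138.76919555664062), 76.34833526611328) 10.631127296631462
side dark 998 ((459.5345153808594, -169.06149291992188), (128.10244750976562, 122.17355346679688), 75.32976531982422)
side 0.64 [352. 177. 406. 212.] 1161 ((459.0658264160156, -169.33151245117188), (132.22308349609375, 131.7285919189453), 75.33038330078125) 8.77812667122771
22.7 [ 473.6 -169.5  239.1] [3.141 0.    2.768] [-0.3  0.2 -0.8] 47.9
wrist 0.92 [259. 204. 395. 300.] 10166 z range [-20.2 105.4] tilt from vertical deg -5.1 x at z=6 13.9
[[11.1, -22.5], [15.3, -7.5], [13.9, 7.5], [12.9, 22.5], [11.5, 37.5], [10.1, 52.5], [8.5, 67.5], [6.6, 82.5], [5.2, 97.5]]
scene 0.6 [279. 113. 295. 153.] 352 z range [ -6.7 108.7] tilt from vertical deg -4.84 x at z=6 6.2
[[3.7, 32.5], [1.9, 57.5], [0.7, 72.5], [-0.8, 87.5]]
```

View pics/d_scene.png

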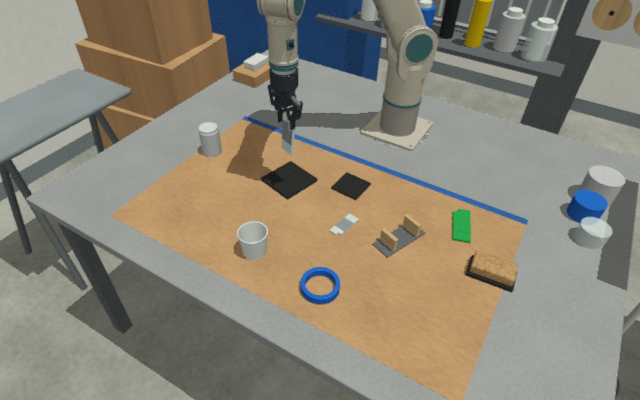

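The pad's middle is at about (461.5, -170.5). In the picture the panel hangs upright at pixel (288,137) over the larger pad at (289,179). I centre it and lower.

play_rows([
  [1,1.1,-0.5,2,0],
  [1,1.1,-0.5,5,0],
  [1,1.1,-0.5,8,0],
  [1,1.1,-0.5,10.3,0],
  [1,1.1,-0.5,11,0],
  [1,1.1,-0.5,11.2,0],
  [1,1.1,-0.5,11.2,0],
])

```text
clock: 23.7
eef_pos: [461.8, -171.2, 127.6]
tool_rot: [3.141, 0.001, 2.766]
force: [0.9, -0.6, -0.6]
width: 48.4
gripper_force: 62.3
```

play_rows([
  [1,0,0,0.2,0],
  [1,0,0,0.4,0],
  [1,0,0,0.5,0],
  [1,0,0,0.5,0],
])

```text
clock: 24.1
eef_pos: [462.3, -171.4, 123.7]
tool_rot: [-3.141, 0.003, 2.766]
force: [-1.0, 1.0, 11.4]
width: 48.4
gripper_force: 64.0
```

play_rows([
  [1,0,0,0.1,0],
  [1,-0.3,0,0.1,0],
  [1,-0.6,0,0.1,0],
  [1,-0.9,0,0.1,0],
  [1,-0.9,0,0.1,0],
])

```text
clock: 24.6
eef_pos: [469.3, -174.1, 123.2]
tool_rot: [-3.14, 0.0, 2.765]
force: [-5.4, 2.5, 21.9]
width: 48.4
gripper_force: 65.4
```

```bash
python3 prof.py wrist scene side
```

```text
24.6 [ 469.3 -174.1  123.2] [-3.14   0.     2.765] [-5.4  2.5 21.9] 48.4
wrist 0.88 [258. 193. 396. 308.] 11418 z range [-20.9 104.7] tilt from vertical deg -1.77 x at z=6 14.4
[[11.4, -22.5], [14.7, -7.5], [14.3, 7.5], [14.2, 22.5], [13.7, 37.5], [13.2, 52.5], [12.7, 67.5], [11.6, 82.5], [11.1, 97.5]]
```

play_rows([
  [1,-0.2,0,0,0],
  [1,-0.4,0,0,0],
  [1,-0.5,0,0,0],
  [1,-0.5,0,0,0],
  [1,-0.5,0,0,0],
])

```text
clock: 25.4
eef_pos: [473.5, -175.9, 122.9]
tool_rot: [-3.14, -0.001, 2.765]
force: [-4.4, 2.6, 18.5]
width: 48.3
gripper_force: 64.2
```

```bash
python3 prof.py wrist scene side
```

```text
25.4 [ 473.5 -175.9  122.9] [-3.140e+00 -1.000e-03  2.765e+00] [-4.4  2.6 18.5] 48.3
wrist 0.77 [260. 191. 396. 307.] 12067 z range [-21.4 105.3] tilt from vertical deg -0.11 x at z=6 14.8
[[11.1, -22.5], [14.4, -7.5], [14.7, 7.5], [15.1, 22.5], [15.1, 37.5], [15.0, 52.5], [14.9, 67.5], [14.4, 82.5], [14.3, 97.5]]
side 0.58 [369. 158. 389. 192.] 348 z range [-17.9 108. ] tilt from vertical deg 0.92 x at z=6 15.8
[[12.8, -17.5], [16.9, 77.5]]
```

play_rows([
  [1,0,0,0,0],
  [1,0,0,0,0],
  [1,0,0,-1,0],
  [1,0,0,-3,0],
  [1,0,0,-5.5,0],
  [1,0,0,-8,0],
  [1,0,0,-9.6,0],
  [1,0,0,-10.2,0],
  [1,0,0,-10.2,0],
  [1,0,0,-10.2,0],
])

```text
clock: 26.7
eef_pos: [473.7, -176.5, 222.5]
tool_rot: [-3.141, -0.001, 2.765]
force: [-0.6, -0.5, -1.6]
width: 48.5
gripper_force: 62.0
```

```bash
python3 prof.py wrist scene side; ls -t pics|head -4
```

```text
26.7 [ 473.7 -176.5  222.5] [-3.141e+00 -1.000e-03  2.765e+00] [-0.6 -0.5 -1.6] 48.5
wrist 0.89 [259. 193. 394. 306.] 11527 z range [-21.2 105.5] tilt from vertical deg -1.78 x at z=6 14.7
[[11.6, -22.5], [14.8, -7.5], [14.5, 7.5], [14.5, 22.5], [14.0, 37.5], [13.5, 52.5], [13.0, 67.5], [12.0, 82.5], [11.5, 97.5]]
side 0.58 [373. 131. 395. 172.] 397 z range [-17.1 107.9] tilt from vertical deg -1.07 x at z=6 16.2
[[14.4, -17.5], [16.4, 7.5], [15.8, 37.5], [14.9, 62.5]]
p_side_26.70.png
p_scene_26.70.png
p_wrist_26.70.png
p_side_25.40.png
```

Run:
```python
from h import *
s=ctrl.read_state();print(s["clock"],s["eef_pos"],abs(s["qd"]).max(),s["gripper_force"])
print(ctrl.finish_job())
```

```text
27.0 [ 473.98183163 -176.14629961  222.47801207] 0.003426949315438662 62.011714428663254
the job is handed in; nothing more can be done
None
```

I stood the panel on its un-notched end in the middle of the large black pad, then lifted it, and handed the job in at 27.0 s with the arm still holding it. At hand-in it was about 10 cm above the pad, 1–2° off vertical, within about 3 mm of the pad's middle, label end up. It is gripped about 10 mm off the jaws' centre, and I had to release and regrasp it once inside the rest; the bystanders were not touched.

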